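# Seat the brake cone in its cup and rock it free

## Task

Pick up the brake cone with the blue knob and seat it upright, fully home, in the blue cup on the wooden trainer board. Then, still holding it, ease it up about a centimetre and rock it about ten degrees to one side inside the cup to check that it does not stick, set it back upright and fully home, and let go. Leave the red-knobbed and the yellow-knobbed parts where they stand.

Things in the scene. Friction and masses are not known exactly. Their poses are not given: they have to be found in the camera images.
- brake_cone: Loose cone, 0.3 kg, standing on its small end: black taper (diameter 28 mm at the foot, 64 at 32 mm height), 64 mm aluminium collar to 40 mm, round upright blue knob, 28 mm diameter, from 40 to 88 mm. Origin: centre of the foot; z up to the knob; yaw is free. Raised 12 mm from home it can tilt 10 degrees about a point on its axis 15 mm above the foot; the foot must stay below the cup's rim.
- cup_seat (a point): Where the cone's origin lies when home (within 1 mm), 40 mm above the table, on the axis of a fixed upright blue cup: matching taper, rim 26 mm above this point, 58 mm wide inside, 72 outside. z up. Its wooden board (160 x 270 x 20 mm) reaches 70 mm to +y, 200 to -y (own axes); a yellow box with red stop button, 72 mm square, top 96 mm above the table, is 140 mm to -y.
- blunt_cone: Bystander: loose brass cone with a much blunter taper, 76 mm diameter, 24 mm high, with a round red knob of 28 mm diameter up to 88 mm height. Does not fit the cup. Origin at the centre of its underside, z up.
- shaft_hub: Bystander: loose straight steel hub, 60 mm diameter, 45 mm high, with a round yellow knob of 28 mm diameter up to 88 mm height. Origin at the centre of its underside, z up.

How it is judged:
By the outcome, as a careful person would: the job done as asked, in the order asked, and still so for the second after the job is handed in, with the robot touching nothing.
It also fails if it takes over 53 s, if anything falls off the work surface, if the arm or the gripper's body presses on something with over 40 N, if the wrist force passes 120 N, or if a joint passes its speed limit or range.

## Robot

A 7-joint arm with a two-finger parallel gripper is mounted at the origin on the work surface. World frame = base frame: x ahead of the robot, y to its left, z up, the work surface at z = 0. Lengths are in m, angles in rad, forces in N, time in s.
With the tool pointing down it reaches from about 0.425 to 0.925 m from the base axis. Payload 6.8 kg.
Tool frame: the origin (TCP) lies on the centre line of the jaws, within the pads' length; the fingertips stand 11 mm ahead of it and the grasp point (between the pads) lies 8 mm behind it; z points along the fingers, y is the line along which they close (so a half turn about z gives the same grasp; the last joint's range is limited). The gripper opens to 88 mm and grips with 3 to 60 N. Pads are 20 mm wide; open, the fingers measure 115 mm over their backs; the gripper's body (75 mm by 178 mm) begins 61 mm behind the grasp point.
Start: joints at [-0.108, 0.477, 0.022, 1.555, -0.011, 1.109, -0.083], TCP at [0.675, 0, 0.234] pointing down, gripper open.
Joint ranges: [-2.96, 2.96], [-0.34, 2.1], [-1.41, 1.46], [0.24, 2.44], [-1.37, 4.51], [0.17, 1.92], [-2.96, 2.96]. Speed limits (rad/s): [2.39, 2.39, 3.14, 3.14, 3.14, 3.14, 3.14].

## Interface

Orientations are given as a unit quaternion [x, y, z, w].
In Python, from workcell import bot, imaging, finish_job gives the robot as it stands.
- The arm moves only by the shell command python3 -m jog 'ROWS' [OPENING] [FORCE]. ROWS is text: rows parted by semicolons, each of 4 numbers parted by spaces: the shift along the world's x, y, z in units of 40 mm (1.0 is 40 mm), then the turn about the world's z in units of 5 degrees (1.0 is 5 degrees). A call has 1 to 8 rows; each row is the pose to reach, as a shift and turn from the pose commanded when the call began; what a row does not reach only later rows make up. A row lasts 1/12 s, in which the tool goes at most 41.7 mm and 7.16 degrees, less where a joint would pass 70% of its speed; a pose out of reach is approached as far as the arm can. A call with a gripper value outside its range is refused whole. OPENING is the opening, from -1 (shut) to 1 (fully open), so that 0 is half open, set as the call begins (- or left out, the last holds). The fingers move at their own pace and stop on an object; FORCE is the grip in N (left out, the last holds). Time passes only in rows, so rows that repeat a pose let the fingers close. It gives the time, the measured TCP pose, the force, the opening and the grip force at its end, in the units of the state.
- bot.get_obs(): the state, without advancing time (a new reading comes with each control period).
- imaging.camera(name): name is "scene" or "side" or "wrist"; returns a dict with "color" (420x560x3 uint8, red, green, blue), "camera_matrix" (3x3 intrinsics, pixels), "cam_to_world" (4x4, takes a point from camera to world coordinates); the wrist camera has in their place "mount" (4x4, takes a point from camera to tool coordinates, whose origin is the TCP and whose axes are the flange's). Camera axes: x right, y down, z forward; pixel columns grow to the right and rows downward; lengths in m; the calibration is good to about 2 mm. A picture is of the moment at which its call begins: read the wrist's pose just before it. There is no depth.
- finish_job(): hands the job in; it is judged then, once.
The state is a dict: "clock": time; "joints": joint angles; "dq": joint speeds; "tau": joint torques, N m; "tcp_pos": TCP position; "orientation": TCP orientation; "ft_force": force on the tool from outside, world axes, zero at the start; "wrist_torque": the same for the moment, N m; "grip_width": finger opening in m; "gripper_force": force on a finger pad.
Only numpy, scipy, OpenCV 4.12 (cv2) and the standard library are available. Lean on these libraries where they do the work, as an engineer would, in place of code of your own. Each camera call takes 0.05 s, during which the arm holds its last target. There are 200 camera calls.

## Working session

There is one attempt and no reset: what is moved stays moved. The work goes in short steps, Python scripts to look and compute and a shell command to move; the robot and the scene stay as the last step left them, time stands still between calls to the robot, and variables do not carry over. Pictures are saved under pics/ and viewed, at most 10 in all, crops included, and the job is handed in when it is done.

```bash
mkdir -p pics
cat > h.py <<'E'
import numpy as np, cv2
from workcell import bot, imaging
from scipy.spatial.transform import Rotation as R
def snap(n,f):
    o=bot.get_obs(); c=imaging.camera(n); cv2.imwrite(f,c["color"][...,::-1])
    K=np.array(c["camera_matrix"])
    if n=="wrist":
        T=np.eye(4);T[:3,:3]=R.from_quat(o["orientation"]).as_matrix();T[:3,3]=o["tcp_pos"];T=T@np.array(c["mount"])
    else: T=np.array(c["cam_to_world"])
    np.savez(f[:-4],K=K,T=T); return K,T
def ray(f,u,v,z):
    d=np.load(f[:-4]+".npz");r=d["T"][:3,:3]@np.linalg.solve(d["K"],[u,v,1]);p=d["T"][:3,3]
    return p+r*(z-p[2])/r[2]
def proj(f,P):
    d=np.load(f[:-4]+".npz");q=d["K"]@(d["T"][:3,:3].T@(np.array(P)-d["T"][:3,3]));return q[:2]/q[2]
E
python3 - <<'E'
from h import *
for n in("scene","side","wrist"):
    K,T=snap(n,f"pics/{n}0.png");print(n,K.round(0).tolist(),T.round(3).tolist())
print(bot.get_obs())
a=[cv2.imread(f"pics/{n}0.png") for n in("scene","side")]
E
```

```text
scene [[485.0, 0.0, 277.0], [0.0, 485.0, 215.0], [0.0, 0.0, 1.0]] [[0.401, 0.69, -0.603, 1.062], [0.916, -0.312, 0.252, -0.133], [-0.014, -0.654, -0.757, 0.727], [0.0, 0.0, 0.0, 1.0]]
side [[457.0, 0.0, 293.0], [0.0, 457.0, 213.0], [0.0, 0.0, 1.0]] [[0.982, -0.094, 0.161, 0.402], [-0.187, -0.532, 0.826, -0.646], [0.008, -0.841, -0.54, 0.529], [0.0, 0.0, 0.0, 1.0]]
wrist [[308.0, 0.0, 282.0], [0.0, 308.0, 212.0], [0.0, 0.0, 1.0]] [[1.0, 0.001, -0.0, 0.675], [0.001, -0.959, -0.282, 0.078], [-0.0, 0.282, -0.959, 0.384], [0.0, 0.0, 0.0, 1.0]]
{'clock': 0.15, 'joints': array([-0.10811727,  0.47756224,  0.02238239,  1.55619376, -0.01147874,
        1.10928991, -0.08314022]), 'dq': array([ 1.23453203e-03, -2.81243333e-03,  3.41126325e-04, -2.90440326e-03,
        6.46062906e-04,  1.55968561e-03,  3.89475379e-05]), 'tau': array([ 2.56581799e-03, -5.83290482e+01,  1.53667007e+00, -2.72875071e+01,
       -5.42110554e-02,  1.44432642e-02,  8.67239464e-05]), 'tcp_pos': array([ 6.74566651e-01, -2.07420057e-05,  2.32950850e-01]), 'orientation': array([ 7.07116211e-01,  7.07097041e-01, -5.10617966e-04, -4.21872073e-04]), 'ft_force': array([0.53266946, 0.4234353 , 0.1365486 ]), 'wrist_torque': array([-0.00772317,  0.0033254 , -0.03348849]), 'gripper_force': 0.0, 'grip_width': 0.08785887722620375}
```

View pics/scene0.png

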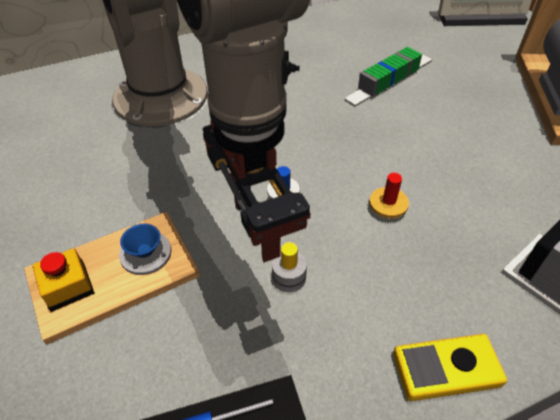

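View pics/side0.png

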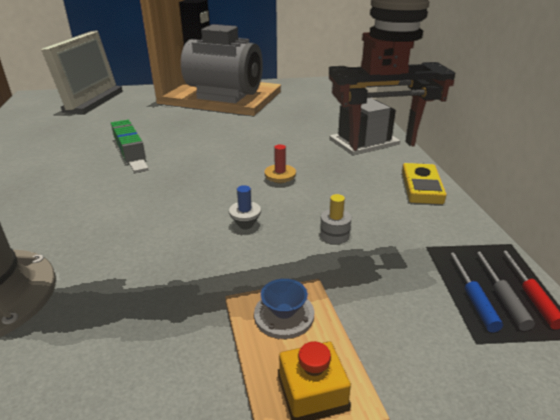

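Run:
```python
from h import *
s=cv2.imread("pics/side0.png");c=cv2.imread("pics/scene0.png");w=cv2.imread("pics/wrist0.png")
r=lambda i,f:cv2.resize(i,None,fx=f,fy=f,interpolation=cv2.INTER_CUBIC)
a=r(s[170:250,210:370],4)[:320,:640]; b=r(s[270:340,240:330],4); d=r(c[205:280,110:200],4)
o=np.zeros((600,800,3),np.uint8);o[:320,:640]=a;o[320:600,:360]=b;o[320:600,400:760]=d[:280]
cv2.imwrite("pics/crop0.png",o)
```

```text
(no output)
```

View pics/crop0.png

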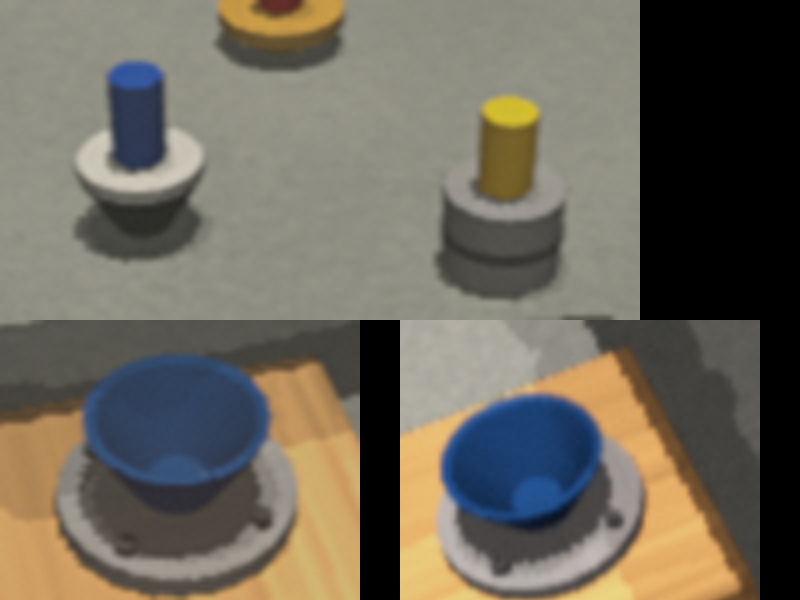

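View pics/wrist0.png

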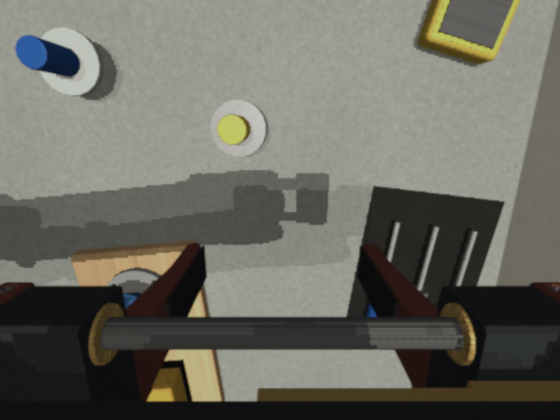

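The side view shows the blue knob top at (244,189), the yellow part at (337,197) and the red at (280,150). The cup rim centre is at about (284,295) in side and (140,240) in scene. The wrist view shows the knob top at (32,53).

Run:
```python
from h import *
np.set_printoptions(precision=4,suppress=True)
S="pics/side0.png";C="pics/scene0.png";W="pics/wrist0.png"
print("knob",ray(S,243.6,188.4,.088),ray(W,31.5,53,.088),"collar wrist",ray(W,71,62,.04))
print("yellow",ray(S,337,197,.088),ray(W,232.5,129,.088),"red",ray(S,280,149,.088),ray(C,393,177,.088))
print("cup",ray(S,283.9,294.9,.066),ray(C,140.2,240.1,.066))
# rim outline model overlay fit: blue mask extents vs projection of 36mm circle
def circ(p,r,z):
    t=np.linspace(0,2*np.pi,90);return np.c_[p[0]+r*np.cos(t),p[1]+r*np.sin(t),0*t+z]
for f in(S,C):
    im=cv2.imread(f);h=cv2.cvtColor(im,cv2.COLOR_BGR2HSV);m=((h[...,0]>98)&(h[...,0]<125)&(h[...,1]>120)&(h[...,2]>45)).astype(np.uint8)
    n,l,st,ce=cv2.connectedComponentsWithStats(m)
    for i in range(1,n):
        if st[i,4]>60: print(f,st[i],ce[i])
    p=ray(f,*( (283.9,294.9) if f==S else (140.2,240.1)),.066)
    q=np.array([proj(f,x) for x in circ(p,.036,.066)]);print(q.min(0),q.max(0))
# board corner edges
print("board side corners",ray(S,320,283,.02),ray(S,227,297,.02)," scene",ray(C,165,217,.02),ray(C,195,272,.02),ray(C,41,334,.02),ray(C,26,270,.02))
```

```text
knob [0.4558 0.1338 0.088 ] [0.4568 0.1348 0.088 ] collar wrist [0.4598 0.1357 0.04  ]
yellow [0.6267 0.0703 0.088 ] [0.629  0.0709 0.088 ] red [0.5555 0.3015 0.088 ] [0.5558 0.3128 0.088 ]
cup [ 0.4859 -0.1532  0.066 ] [ 0.49   -0.1522  0.066 ]
pics/side0.png [  64    0   88   85 4386] [114.7187  34.1974]
pics/side0.png [ 208    0   68   61 2410] [247.6091  19.7245]
pics/side0.png [237 186  13   7  73] [243.2877 188.9863]
pics/side0.png [262 279  45  32 705] [283.2638 293.2993]
pics/side0.png [465 281  38  51 804] [483.8719 306.2276]
[259.331  278.6998] [308.4253 312.6342]
pics/scene0.png [378  62  18  24  92] [388.9457  70.837 ]
pics/scene0.png [277 166  13  22 158] [284.2468 173.8165]
pics/scene0.png [121 224  39  33 963] [140.0935 239.7757]
pics/scene0.png [182 411  30   9 157] [200.3376 416.2675]
[119.0046 224.1075] [161.1914 257.0245]
board side corners [ 0.5584 -0.0867  0.02  ] [ 0.4037 -0.0928  0.02  ]  scene [ 0.4141 -0.0967  0.02  ] [ 0.56   -0.0819  0.02  ] [ 0.5732 -0.3429  0.02  ] [ 0.4332 -0.3541  0.02  ]
```

```bash
python3 -m jog '-0.8 0.5 0 0;-1.6 1 0 0;-2.4 1.5 0 0;-3.2 2 0 0;-4 2.5 0 0;-4.8 3 0 0;-5.45 3.35 0 0;-5.45 3.35 0 0' 1; python3 -m jog '0 0 0 0;0 0 0 0;0 0 0 0'
python3 - <<'E'
from h import *
np.set_printoptions(precision=4,suppress=True)
snap("wrist","pics/w1.png");o=bot.get_obs();print(o["clock"],o["tcp_pos"],o["orientation"])
E
```

```text
clock: 0.82
tcp_pos: [0.452, 0.1371, 0.2334]
orientation: [0.705, 0.709, -0.001, -0.001]
ft_force: [-0.2, 0.5, 0.4]
grip_width: 0.0876
gripper_force: 0.0
clock: 1.07
tcp_pos: [0.4582, 0.1332, 0.2337]
orientation: [0.708, 0.706, 0.0, 0.0]
ft_force: [0.5, 0.5, -0.3]
grip_width: 0.0879
gripper_force: 0.0
1.1167 [0.4581 0.1332 0.2336] [0.7078 0.7064 0.     0.0001]
```

View pics/w1.png

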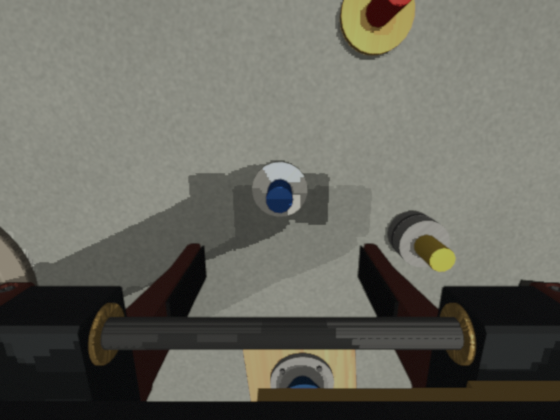

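The wrist view shows the cone between the fingers: collar centre at about (279.5,188.5) and knob top at about (280,197). The cup is mostly hidden at the bottom.

Run:
```python
from h import *
np.set_printoptions(precision=4,suppress=True)
W="pics/w1.png";im=cv2.imread(W)
print("collar",ray(W,279.5,188.5,.04),"knob",ray(W,280,197.5,.088))
h=cv2.cvtColor(im,cv2.COLOR_BGR2HSV);m=((h[...,0]>100)&(h[...,0]<130)&(h[...,1]>110)).astype(np.uint8)
n,l,st,ce=cv2.connectedComponentsWithStats(m)
print([(st[i],ce[i]) for i in range(1,n) if st[i,4]>80])
for p in([.4565,.134],[.4565,.136]):
    print(proj(W,[*p,.088]),proj(W,[*p,.04]))
    t=np.linspace(0,6.28,60)
    for r,z in((.014,.088),(.032,.04)):
        q=np.array([proj(W,[p[0]+r*np.cos(a),p[1]+r*np.sin(a),z]) for a in t]);print(q.min(0),q.max(0))
```

```text
collar [0.4563 0.1372 0.04  ] knob [0.457  0.1384 0.088 ]
[(array([266, 180,  26,  33, 666], dtype=int32), array([279.0465, 196.0916])), (array([289, 377,  29,  11, 224], dtype=int32), array([302.5357, 382.9152]))]
[279.4611 201.8097] [279.6708 191.271 ]
[265.4154 188.0289] [293.5138 215.241 ]
[251.7327 163.2474] [307.6004 217.8994]
[279.4545 199.862 ] [279.6654 189.5608]
[265.3829 186.0302] [293.533  213.3424]
[251.6825 161.4464] [307.6396 216.2734]
```

```bash
python3 -m jog '-0.02 0.06 -1 0;-0.02 0.06 -2 0;-0.02 0.06 -3 0;-0.02 0.06 -4 0;-0.02 0.06 -4.4 0;-0.02 0.06 -4.4 0;-0.02 0.06 -4.4 0;-0.02 0.06 -4.4 0'; python3 -m jog '0 0 0 0;0 0 0 0;0 0 0 0;0 0 0 0;0 0 0 0;0 0 0 0;0 0 0 0;0 0 0 0' -1 20;python3 -m jog '0 0 0 0;0 0 0 0;0 0 0 0;0 0 0 0'
```

```text
clock: 1.78
tcp_pos: [0.4576, 0.1364, 0.0587]
orientation: [0.707, 0.707, 0.001, 0.0]
ft_force: [-0.2, -0.1, 0.6]
grip_width: 0.0879
gripper_force: 0.0
clock: 2.45
tcp_pos: [0.4562, 0.1364, 0.0577]
orientation: [0.707, 0.707, -0.0, 0.0]
ft_force: [1.0, 0.0, -0.5]
grip_width: 0.0381
gripper_force: 0.0
clock: 2.78
tcp_pos: [0.4561, 0.1364, 0.0576]
orientation: [0.707, 0.707, -0.0, -0.0]
ft_force: [-0.9, -0.3, -1.1]
grip_width: 0.0274
gripper_force: 20.0
```

```bash
python3 -m jog '0 0 0.5 0;0 0 1.2 0;0 0 2 0;0 0 3 0;0 0 3.7 0;0.1 -0.7 3.75 0;0.2 -1.7 3.75 0;0.3 -2.7 3.75 0';python3 -m jog '0.1 -1 0 0;0.2 -2 0 0;0.3 -3 0 0;0.4 -4 0 0;0.5 -5 0 0;0.5 -6 0 0;0.5 -6.9 0 0;0.5 -6.9 0 0';python3 -m jog '0 0 0 0;0 0 0 0;0 0 0 0;0 0 0 0'
python3 - <<'E'
from h import *
np.set_printoptions(precision=4,suppress=True)
W="pics/w2.png";snap("wrist",W);o=bot.get_obs();print(o["clock"],o["tcp_pos"],o["orientation"],o["grip_width"])
print(proj(W,[.488,-.153,.066]))
im=cv2.imread(W);cv2.imwrite("pics/w2c.png",np.hstack([im[:,:]]))
E
```

```text
clock: 3.45
tcp_pos: [0.468, 0.028, 0.2081]
orientation: [0.706, 0.708, 0.0, 0.0]
ft_force: [0.6, -0.3, -4.5]
grip_width: 0.0276
gripper_force: 20.0
clock: 4.12
tcp_pos: [0.4859, -0.2563, 0.2073]
orientation: [0.711, 0.703, -0.002, 0.001]
ft_force: [-0.3, -1.0, -3.6]
grip_width: 0.0282
gripper_force: 20.0
clock: 4.45
tcp_pos: [0.4884, -0.2458, 0.2074]
orientation: [0.706, 0.708, 0.0, -0.0]
ft_force: [0.6, 0.2, -3.5]
grip_width: 0.0278
gripper_force: 20.0
4.5 [ 0.4884 -0.246   0.2075] [ 0.7062  0.708   0.0001 -0.0003] 0.027657147947138517
[281.1512 104.1122]
```

View pics/w2.png

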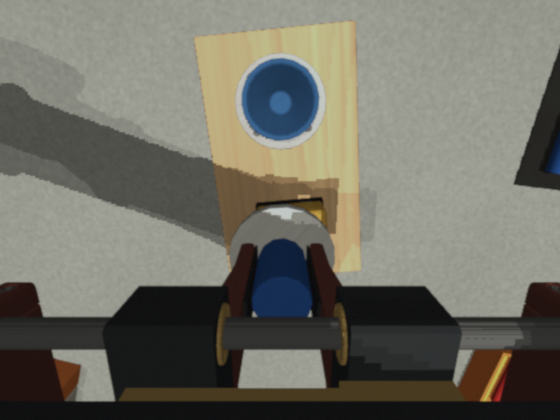

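The wrist view shows the cup rim centred at about (280.5,99) and its floor disc at (281,102). The cone hangs upright in the fingers.

Run:
```python
from h import *
from scipy.optimize import least_squares
np.set_printoptions(precision=4,suppress=True)
W="pics/w2.png";im=cv2.imread(W);h=cv2.cvtColor(im,cv2.COLOR_BGR2HSV)
m=((h[...,0]>98)&(h[...,0]<125)&(h[...,1]>110)).astype(np.uint8);m[165:]=0
c=max(cv2.findContours(m,0,1)[0],key=cv2.contourArea);e=cv2.fitEllipse(cv2.convexHull(c));print(e,cv2.boundingRect(c))
print("rim",ray(W,*e[0],.066),"floor",ray(W,281,102,.040))
pts=np.array([ray(W,u,v,.066)[:2] for u,v in c[:,0]])
s=least_squares(lambda p:np.hypot(*(pts-p[:2]).T)-p[2],[.488,-.153,.035],loss="soft_l1",f_scale=.001);print(s.x)
```

```text
((279.87396240234375, 98.9996566772461), (75.497314453125, 80.73310089111328), 1.175553798675537) (243, 59, 75, 81)
rim [ 0.4868 -0.1487  0.066 ] floor [ 0.4878 -0.1497  0.04  ]
[ 0.4869 -0.1498  0.0336]
```

Run:
```python
from h import *
W="pics/w2.png";o=[.4884,-.2460,.2075];t=np.linspace(0,6.28,90)
for dx in(0,):
  for dy in(-.002,0,.002):
    for z in(-.018,-.026):
      q=np.array([proj(W,[o[0]+dx+.032*np.cos(a),o[1]+dy+.032*np.sin(a),o[2]+z]) for a in t]);print(dy,z,q.min(0).round(1),q.max(0).round(1))
im=cv2.imread(W)
print(im[190:225:1,283].astype(int).sum(1)//3); g=im[240,215:350].astype(int).sum(1)//3;print(g)
```

```text
-0.002 -0.018 [227.9 209. ] [334.5 306.7]
-0.002 -0.026 [230.1 205.4] [332.4 299.6]
0 -0.018 [227.8 205.6] [334.7 303.9]
0 -0.026 [229.9 202.1] [332.5 296.9]
0.002 -0.018 [227.6 202.2] [334.8 301.1]
0.002 -0.026 [229.8 198.9] [332.7 294.2]
[ 91  91  91  91  90  90  90  90  90  81  49  17  11  29  59  78  92 135
 184 196 196 196 196 196 196 196 194 189 177 140 115 109 107 107 106]
[ 98  99 100 100  99  99 100 101  97  88  83  83  83  82  80  80  86 101
 107 109 109 109 109 108 106 106 106 106 106 106 107 107 107 107 106 106
 105 105 106 105 106 106 107 107 108 108 107 107 107 106 107 107 107 107
 105  99  84  68  55  47  43  41  40  38  37  36  36  36  35  36  38  38
  45  55  64  74  86  96  98 100 102 103 104 104 105 105 105 106 106 106
 107 107 107 106 105 105 105 105 105 105 105 105 105 105 105 104 105 104
 103 104 105 105 106 106 107 106 117 143 155 158 159 159 158 158 160 160
 160 159 158 157 158 158 158 159 160]
```

```bash
python3 -m jog '-0.05 1 0 0;-0.05 2 0 0;-0.05 2.4 0 0;-0.05 2.4 0 0;-0.05 2.4 -0.7 0;-0.05 2.4 -1.4 0;-0.05 2.4 -2 0;-0.05 2.4 -2 0';python3 -m jog '0 0 -0.2 0;0 0 -0.4 0;0 0 -0.55 0;0 0 -0.62 0;0 0 -0.62 0;0 0 -0.62 0;0 0 -0.62 0'
```

```text
clock: 5.17
tcp_pos: [0.4832, -0.1509, 0.1239]
orientation: [0.707, 0.707, -0.002, -0.003]
ft_force: [-1.0, 0.2, -3.7]
grip_width: 0.0278
gripper_force: 20.0
clock: 5.75
tcp_pos: [0.4866, -0.1517, 0.1033]
orientation: [0.707, 0.707, 0.0, 0.0]
ft_force: [-0.6, 0.2, -3.7]
grip_width: 0.028
gripper_force: 20.0
```

```bash
python3 -m jog '0 0.02 -0.03 0;0 0.02 -0.06 0;0 0.02 -0.09 0;0 0.02 -0.09 0;0 0.02 -0.09 0';python3 -m jog '0 0 -0.02 0;0 0 -0.04 0;0 0 -0.04 0;0 0 -0.04 0'
```

```text
clock: 6.17
tcp_pos: [0.4867, -0.1499, 0.0995]
orientation: [0.707, 0.707, 0.001, -0.0]
ft_force: [-1.2, 4.9, 1.0]
grip_width: 0.0279
gripper_force: 20.0
clock: 6.5
tcp_pos: [0.4868, -0.1495, 0.0982]
orientation: [0.707, 0.707, 0.001, -0.0]
ft_force: [-0.5, 5.9, 6.1]
grip_width: 0.0276
gripper_force: 20.0
```

```bash
python3 -m jog '0 0.015 0 0;0 0.03 0 0;0 0.03 0 0;0 0.03 0 0';python3 -m jog '0 0.01 -0.02 0;0 0.02 -0.04 0;0 0.02 -0.04 0;0 0.02 -0.04 0'
```

```text
clock: 6.83
tcp_pos: [0.4867, -0.1492, 0.098]
orientation: [0.707, 0.707, 0.0, 0.0]
ft_force: [-0.2, 4.3, 4.8]
grip_width: 0.0274
gripper_force: 20.0
clock: 7.17
tcp_pos: [0.4866, -0.1485, 0.0968]
orientation: [0.707, 0.707, 0.0, 0.0]
ft_force: [-2.1, 5.5, 9.7]
grip_width: 0.0276
gripper_force: 20.0
```

```bash
python3 -m jog '0 0.03 0 0;0 0.06 0 0;0 0.06 0 0;0 0.06 0 0';python3 -m jog '0 0.03 -0.02 0;0 0.03 -0.04 0;0 0.03 -0.04 0;0 0.03 -0.04 0'
python3 - <<'E'
from h import *
o=bot.get_obs();print(o["tcp_pos"],o["wrist_torque"])
for n in("scene","side"): snap(n,f"pics/{n}3.png")
a=cv2.imread("pics/scene3.png")[170:290,90:210];b=cv2.imread("pics/side3.png")[230:350,220:350]
r=lambda i:cv2.resize(i,(400,400),interpolation=2)
cv2.imwrite("pics/c3.png",np.hstack([r(a),r(b)]))
E
```

```text
clock: 7.5
tcp_pos: [0.4866, -0.148, 0.0968]
orientation: [0.708, 0.707, -0.0, 0.001]
ft_force: [-1.0, -0.5, 7.2]
grip_width: 0.0278
gripper_force: 20.0
clock: 7.83
tcp_pos: [0.4868, -0.1478, 0.0965]
orientation: [0.708, 0.706, -0.0, 0.002]
ft_force: [-5.8, 0.1, 21.2]
grip_width: 0.0275
gripper_force: 20.0
[ 0.48677366 -0.14784446  0.09651983] [-0.24131148  1.47641708  0.00666058]
```

View pics/c3.png

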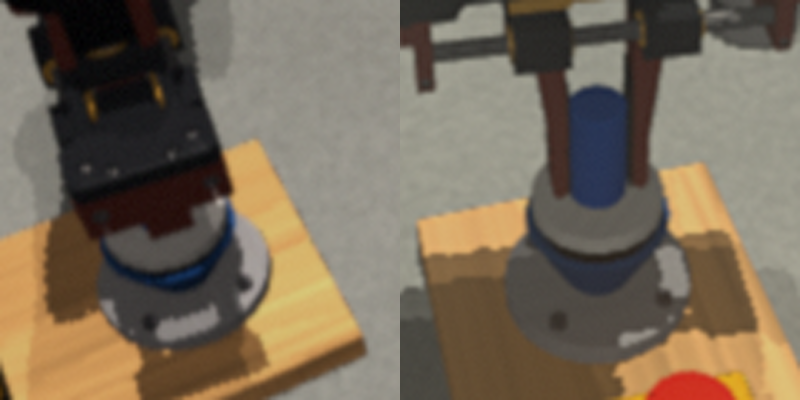

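The cone's collar sits level with an even gap just over the rim, so it is home; the stiff rise in force confirms it. Next I lift it.

```bash
python3 -m jog '0 0 0.08 0;0 0 0.16 0;0 0 0.25 0;0 0 0.33 0;0 0 0.33 0;0 0 0.33 0;0 0 0.33 0;0 0 0.33 0'
```

```text
clock: 8.6
tcp_pos: [0.486, -0.1451, 0.1074]
orientation: [0.707, 0.707, -0.0, -0.0]
ft_force: [-0.4, -0.6, -3.6]
grip_width: 0.0276
gripper_force: 20.0
```

```bash
python3 -m jog '0 0.04 0.02 0;0 0.08 0.02 0;0 0.12 0.02 0;0 0.16 0.02 0;0 0.16 0.02 0;0 0.16 0.02 0';python3 -m jog '0 0.04 0 0;0 0.08 0 0;0 0.12 0 0;0 0.12 0 0;0 0.12 0 0;0 0.12 0 0'
```

```text
clock: 9.1
tcp_pos: [0.4862, -0.1398, 0.1086]
orientation: [0.707, 0.707, -0.0, 0.0]
ft_force: [-0.3, -4.6, -1.9]
grip_width: 0.0278
gripper_force: 20.0
clock: 9.6
tcp_pos: [0.4865, -0.1355, 0.1092]
orientation: [0.708, 0.707, -0.0, 0.001]
ft_force: [-1.6, -6.1, 2.1]
grip_width: 0.0271
gripper_force: 20.0
```

```bash
python3 -m jog '0 0.04 0 0;0 0.08 0 0;0 0.11 0 0;0 0.11 0 0;0 0.11 0 0;0 0.11 0 0'
python3 - <<'E'
from h import *
for n in("scene","side","wrist"): snap(n,f"pics/{n}4.png")
o=bot.get_obs();print(o["tcp_pos"])
a=cv2.imread("pics/scene4.png")[190:270,110:190];b=cv2.imread("pics/side4.png")[230:330,230:330];w=cv2.imread("pics/wrist4.png")[180:340,180:380]
r=lambda i:cv2.resize(i,(400,300),interpolation=2)
cv2.imwrite("pics/c4.png",np.vstack([np.hstack([cv2.resize(a,(300,300)),cv2.resize(b,(300,300))]),np.hstack([r(w),np.zeros((300,200,3),np.uint8)])]))
E
```

```text
clock: 10.1
tcp_pos: [0.4869, -0.1315, 0.1096]
orientation: [0.708, 0.707, 0.0, 0.001]
ft_force: [-2.1, -7.3, 4.9]
grip_width: 0.0277
gripper_force: 20.0
[ 0.48689889 -0.13149252  0.1095508 ]
```

View pics/c4.png

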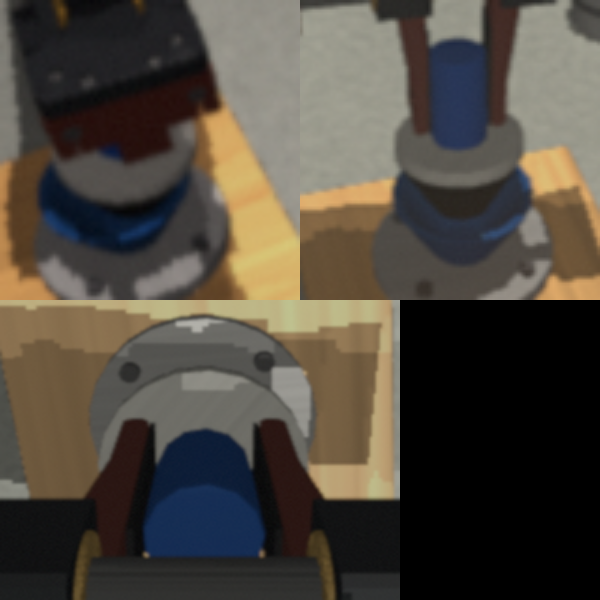

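```bash
cat > tilt.py <<'E'
from h import *
from scipy.optimize import least_squares
def fit(W,vs,u,tcp,hts=((.014,.040),(.014,.088),(.032,.040)),h=.065):
    def pt(p,r,z):
        th,dy=p;z=z-h
        return [tcp[0],tcp[1]+dy+r*np.cos(th)+z*np.sin(th),tcp[2]+.008-r*np.sin(th)+z*np.cos(th)]
    s=least_squares(lambda p:[proj(W,pt(p,r,z))[1]-v for (r,z),v in zip(hts,vs)],[0.,0.],x_scale=[.1,.01])
    print(np.degrees(s.x[0]),s.x[1],s.fun)
if __name__=="__main__":
    for h in(.063,.065,.067): fit("pics/wrist4.png",(249.3,279.7,217.3),282.5,[.4869,-.1315,.1096],h=h)
E
python3 tilt.py
python3 - <<'E'
from h import *
# upright reference from w2, columns near centre
for f in("w2","wrist4"):
    g=cv2.imread(f"pics/{f}.png")[:,282].astype(int); print(f,[(v,*g[v]) for v in range(204,296,3)])
E
```

```text
6.855222832135803 -0.005057717122713564 [-0.99443176 -0.03547934  0.99402554]
6.46132713882071 -0.005702757871957117 [-1.18003843 -0.04549234  1.18340091]
6.066496367951973 -0.006375538398710905 [-1.36194782 -0.05641757  1.37023259]
w2 [(204, np.int64(54), np.int64(58), np.int64(59)), (207, np.int64(132), np.int64(134), np.int64(131)), (210, np.int64(196), np.int64(199), np.int64(194)), (213, np.int64(197), np.int64(199), np.int64(194)), (216, np.int64(191), np.int64(196), np.int64(191)), (219, np.int64(130), np.int64(138), np.int64(139)), (222, np.int64(103), np.int64(110), np.int64(111)), (225, np.int64(102), np.int64(109), np.int64(110)), (228, np.int64(102), np.int64(108), np.int64(109)), (231, np.int64(103), np.int64(110), np.int64(111)), (234, np.int64(103), np.int64(110), np.int64(111)), (237, np.int64(97), np.int64(102), np.int64(101)), (240, np.int64(59), np.int64(32), np.int64(17)), (243, np.int64(59), np.int64(31), np.int64(15)), (246, np.int64(60), np.int64(32), np.int64(16)), (249, np.int64(60), np.int64(32), np.int64(15)), (252, np.int64(60), np.int64(32), np.int64(14))
[... 1544 characters left out ...]
np.int64(10)), (255, np.int64(54), np.int64(28), np.int64(11)), (258, np.int64(55), np.int64(28), np.int64(14)), (261, np.int64(55), np.int64(29), np.int64(14)), (264, np.int64(55), np.int64(28), np.int64(13)), (267, np.int64(55), np.int64(29), np.int64(13)), (270, np.int64(55), np.int64(29), np.int64(13)), (273, np.int64(56), np.int64(31), np.int64(15)), (276, np.int64(56), np.int64(31), np.int64(15)), (279, np.int64(82), np.int64(46), np.int64(24)), (282, np.int64(85), np.int64(47), np.int64(23)), (285, np.int64(84), np.int64(45), np.int64(21)), (288, np.int64(84), np.int64(45), np.int64(22)), (291, np.int64(84), np.int64(45), np.int64(21)), (294, np.int64(84), np.int64(46), np.int64(21))]
```

Run:
```python
from tilt import *
for h in(.063,.0655,.068):
    fit("pics/w2.png",(238.5,275.7,206.5),282,[.4884,-.246,.2075],h=h); fit("pics/wrist4.png",(248.3,278,217.3),282,[.4869,-.1315,.1096],h=h)
```

```text
1.3558368654714008 0.00011768026099476702 [-0.91757771 -0.04638654  0.92530295]
7.420515412988499 -0.004561928180855109 [-0.46587964 -0.01514879  0.46431654]
0.7749579777548077 -0.0008438133120223085 [-1.16300798 -0.06352257  1.17797261]
6.941574888705967 -0.005339416805683323 [-0.69689893 -0.02509413  0.69733737]
0.19242652001399493 -0.0018541838243166355 [-1.40228192 -0.08230374  1.42651894]
6.461229037520004 -0.006159227861076245 [-0.92219764 -0.03642388  0.92641595]
```

```bash
python3 -m jog '0 0.03 -0.01 0;0 0.06 -0.02 0;0 0.09 -0.02 0;0 0.1 -0.02 0;0 0.1 -0.02 0;0 0.1 -0.02 0'
python3 - <<'E'
from tilt import *
W="pics/wrist5.png";snap("wrist",W);o=bot.get_obs();g=cv2.imread(W)[:,282].astype(int);print(o["tcp_pos"])
print([(v,*map(int,g[v])) for v in list(range(208,226))+list(range(242,262))+list(range(272,290))])
E
```

```text
clock: 10.75
tcp_pos: [0.4875, -0.128, 0.1094]
orientation: [0.708, 0.706, 0.0, 0.002]
ft_force: [-2.0, -8.0, 9.5]
grip_width: 0.0276
gripper_force: 20.0
[ 0.48755914 -0.12801226  0.10941355]
[(208, 80, 83, 84), (209, 80, 84, 84), (210, 79, 83, 83), (211, 79, 82, 83), (212, 80, 84, 84), (213, 80, 84, 84), (214, 81, 85, 86), (215, 81, 85, 86), (216, 80, 84, 84), (217, 80, 83, 84), (218, 77, 81, 81), (219, 69, 72, 73), (220, 70, 75, 76), (221, 94, 100, 101), (222, 124, 132, 133), (223, 134, 142, 143), (224, 134, 143, 144), (225, 134, 142, 143), (242, 105, 112, 112), (243, 106, 112, 113), (244, 106, 113, 113), (245, 105, 112, 113), (246, 105, 111, 112), (247, 104, 111, 112), (248, 103, 109, 110), (249, 103, 110, 110), (250, 102, 109, 110), (251, 97, 102, 101), (252, 78, 72, 67), (253, 59, 40, 29), (254, 54, 29, 14), (255, 54, 29, 14), (256, 53, 29, 13), (257, 53, 28, 12), (258, 54, 29, 15), (259, 54, 29, 14), (260, 53, 29, 14), (261, 54, 29, 15), (272, 53, 29, 13), (273, 53, 27, 11), (274, 53, 28, 11), (275, 53, 29, 12), (276, 54, 29, 12), (277, 54, 29, 12), (278, 57, 30, 13), (279, 66, 36, 17), (280, 81, 44, 23), (281, 86, 49, 25), (282, 86, 48, 24), (283, 85, 48, 23), (284, 85, 47, 23), (285, 85, 46, 23), (286, 85, 47, 23), (287, 85, 47, 23), (288, 85, 46, 22), (289, 85, 47, 22)]
```

Run:
```python
from tilt import *
for h in(.060,.063,.0655): fit("pics/wrist5.png",(252.3,279.3,221),282,[.4875,-.128,.1094],h=h)
```

```text
9.953825265986387 -0.0055435063690257025 [-0.37297636 -0.00872544  0.36886236]
9.420174015653265 -0.006351341003935959 [-0.65130327 -0.0178559   0.64717814]
8.97403591497696 -0.007068501527063829 [-0.87688498 -0.02697338  0.87472146]
```

```bash
python3 -m jog '0 0.03 0 0;0 0.06 0 0;0 0.08 0 0;0 0.08 0 0;0 0.08 0 0;0 0.08 0 0'
python3 - <<'E'
from tilt import *
W="pics/wrist6.png";snap("wrist",W);o=bot.get_obs();g=cv2.imread(W)[:,282].astype(int);print(o["tcp_pos"])
s=g.sum(1)
def cr(a,b,l):
    i=np.arange(a,b);return [round(float(v+(s[v]-l)/(s[v]-s[v+1])),2) for v in i if (s[v]-l)*(s[v+1]-l)<0]
A=cr(245,265,215),cr(270,292,125),cr(205,235,300);print(A)
for h in(.063,.0655): fit(W,(A[0][0],A[1][0],A[2][0]),282,o["tcp_pos"],h=h)
E
```

```text
clock: 11.3
tcp_pos: [0.4879, -0.1239, 0.1094]
orientation: [0.708, 0.707, 0.001, 0.002]
ft_force: [-1.0, -6.1, 9.6]
grip_width: 0.0273
gripper_force: 20.0
[ 0.48786561 -0.12391594  0.1094023 ]
([256.66], [280.48], [225.98])
11.979091892097099 -0.008420855452399399 [-0.3727241  -0.00760277  0.36878003]
11.57549166457788 -0.009050777542153193 [-0.59239511 -0.01395359  0.58832552]
```

```bash
python3 -m jog '0 -0.06 0 0;0 -0.12 0 0;0 -0.18 0 0;0 -0.24 0 0;0 -0.3 0 0;0 -0.36 0 0;0 -0.42 0 0;0 -0.42 0 0';python3 -m jog '0 0 0 0;0 0 0 0;0 0 0 0'
cat > look.py <<'E'
from tilt import *
import sys
W=f"pics/{sys.argv[1]}.png";snap("wrist",W);o=bot.get_obs();print(o["tcp_pos"],o["ft_force"])
im=cv2.imread(W).astype(int)[:,278:287].mean(1);bl=im[:,0]-im[:,2]; s=im.sum(1)
b=next(v for v in range(200,300) if bl[v]>=25); t=b+8+int(np.argmax(np.diff(im[b+8:310,0])))+.5
c=next(v for v in range(195,b) if s[v]>295);print(b,t,c)
fit(W,(b-.3,t,c),282,o["tcp_pos"],h=.0655)
E
python3 look.py w7
```

```text
clock: 12.02
tcp_pos: [0.4861, -0.1396, 0.1075]
orientation: [0.707, 0.707, -0.0, -0.0]
ft_force: [0.1, 0.2, -4.0]
grip_width: 0.0274
gripper_force: 20.0
clock: 12.27
tcp_pos: [0.4862, -0.1391, 0.1077]
orientation: [0.707, 0.707, 0.0, 0.0]
ft_force: [-0.5, 0.7, -3.1]
grip_width: 0.0277
gripper_force: 20.0
[ 0.48622649 -0.139105    0.10765275] [-0.34501982  1.90484218 -3.28310689]
208 225.5 195
13.179580375779716 0.016422212241288855 [ 9.39100923 -0.17693924 -8.83912862]
```

Run:
```python
from tilt import *
im=cv2.imread("pics/w7.png").astype(int)[:,278:287].mean(1).astype(int)
print([(v,*map(int,im[v])) for v in range(196,292,2)])
```

```text
[(196, 136, 141, 142), (198, 112, 117, 118), (200, 93, 97, 98), (202, 85, 88, 89), (204, 80, 84, 84), (206, 81, 82, 81), (208, 87, 64, 46), (210, 86, 58, 33), (212, 79, 53, 29), (214, 67, 45, 24), (216, 54, 36, 19), (218, 47, 31, 16), (220, 46, 31, 16), (222, 46, 31, 17), (224, 55, 55, 53), (226, 107, 114, 115), (228, 111, 118, 118), (230, 106, 113, 114), (232, 106, 112, 113), (234, 106, 112, 113), (236, 106, 112, 113), (238, 105, 112, 113), (240, 106, 112, 113), (242, 106, 112, 113), (244, 106, 112, 113), (246, 105, 112, 113), (248, 105, 112, 113), (250, 105, 112, 113), (252, 105, 112, 112), (254, 104, 111, 112), (256, 88, 87, 85), (258, 53, 32, 18), (260, 51, 28, 12), (262, 52, 28, 12), (264, 52, 28, 12), (266, 52, 27, 11), (268, 52, 27, 12), (270, 52, 28, 12), (272, 52, 27, 12), (274, 52, 28, 12), (276, 52, 28, 13), (278, 52, 28, 13), (280, 58, 31, 14), (282, 81, 45, 22), (284, 86, 48, 24), (286, 86, 48, 23), (288, 86, 47, 23), (290, 86, 47, 22)]
```

```bash
sed -i 's/range(200,300) if/range(232,300) if/;s/range(195,b) if s\[v\]>295/range(b-40,b) if s[v]>290 and s[v-2]<260/' look.py; python3 -m jog '0 -0.06 0 0;0 -0.12 0 0;0 -0.18 0 0;0 -0.24 0 0;0 -0.24 0 0;0 -0.24 0 0;0 -0.24 0 0;0 -0.24 0 0'; python3 look.py w8
```

```text
clock: 12.98
tcp_pos: [0.4866, -0.1472, 0.1085]
orientation: [0.707, 0.707, 0.001, -0.001]
ft_force: [-2.2, 6.7, 5.8]
grip_width: 0.0274
gripper_force: 20.0
[ 0.48666357 -0.147131    0.10847855] [-1.73421288  6.75785038  5.86995589]
251 280.5 219
6.786176188533273 -0.006695015577525392 [-1.09118093 -0.04110916  1.0947683 ]
```

```bash
python3 -m jog '0 -0.06 0 0;0 -0.12 0 0;0 -0.18 0 0;0 -0.18 0 0;0 -0.18 0 0;0 -0.18 0 0'; python3 look.py w9
```

```text
clock: 13.53
tcp_pos: [0.4869, -0.1545, 0.1085]
orientation: [0.707, 0.708, 0.001, -0.0]
ft_force: [-1.1, 5.7, 5.6]
grip_width: 0.0276
gripper_force: 20.0
[ 0.48692031 -0.15450024  0.10854792] [-2.18529325  6.1845404   5.92152499]
244 280.5 211
1.4597226384075246 -0.0038087311868533823 [-1.61168969 -0.09063073  1.63814899]
```

```bash
python3 -m jog '0 0.06 0 0;0 0.12 0 0;0 0.18 0 0;0 0.24 0 0;0 0.24 0 0;0 0.24 -0.05 0;0 0.24 -0.1 0;0 0.24 -0.1 0'; python3 look.py w10;  python3 -m jog '0 0 -0.03 0;0 0 -0.06 0;0 0 -0.1 0;0 0 -0.1 0;0 0 -0.1 0'
```

```text
clock: 14.25
tcp_pos: [0.4859, -0.1465, 0.1032]
orientation: [0.707, 0.707, -0.0, -0.0]
ft_force: [-0.7, -0.7, -3.9]
grip_width: 0.0278
gripper_force: 20.0
[ 0.4859094  -0.14653182  0.10330198] [ 0.35482337 -0.11924984 -3.74052568]
244 280.5 211
1.5954241086172858 -0.003773210462565071 [-1.60102048 -0.08984921  1.62675837]
clock: 14.72
tcp_pos: [0.4861, -0.1464, 0.0995]
orientation: [0.707, 0.707, -0.0, -0.0]
ft_force: [0.8, -0.3, -3.8]
grip_width: 0.0277
gripper_force: 20.0
```

```bash
python3 -m jog '0 0 -0.02 0;0 0 -0.04 0;0 0 -0.06 0;0 0 -0.06 0;0 0 -0.06 0';  python3 -m jog '0 0 -0.02 0;0 0 -0.04 0;0 0 -0.05 0;0 0 -0.05 0;0 0 -0.05 0'
```

```text
clock: 15.13
tcp_pos: [0.4862, -0.1464, 0.0972]
orientation: [0.707, 0.707, -0.0, -0.0]
ft_force: [0.4, 0.5, -4.4]
grip_width: 0.0277
gripper_force: 20.0
clock: 15.55
tcp_pos: [0.4865, -0.146, 0.0954]
orientation: [0.707, 0.707, 0.0, 0.0]
ft_force: [0.1, 2.6, -1.6]
grip_width: 0.0276
gripper_force: 20.0
```

```bash
python3 -m jog '0 0.01 -0.02 0;0 0.02 -0.04 0;0 0.02 -0.05 0;0 0.02 -0.05 0;0 0.02 -0.05 0';  python3 -m jog '0 0.02 -0.02 0;0 0.02 -0.04 0;0 0.02 -0.05 0;0 0.02 -0.05 0;0 0.02 -0.05 0'
```

```text
clock: 15.97
tcp_pos: [0.4867, -0.1458, 0.0947]
orientation: [0.707, 0.707, 0.0, 0.0]
ft_force: [-4.2, 2.6, 13.8]
grip_width: 0.0274
gripper_force: 20.0
clock: 16.38
tcp_pos: [0.4868, -0.146, 0.0938]
orientation: [0.707, 0.707, 0.0, 0.001]
ft_force: [-7.3, 0.6, 26.4]
grip_width: 0.0272
gripper_force: 20.0
```

```bash
python3 look.py w11; python3 -m jog '0 0 0.03 0;0 0 0.06 0;0 0 0.06 0;0 0 0.06 0'
python3 - <<'E'
from h import *
for n in("scene","side"): snap(n,f"pics/{n}5.png")
a=cv2.imread("pics/scene5.png")[170:290,90:210];b=cv2.imread("pics/side5.png")[230:350,220:350]
r=lambda i:cv2.resize(i,(400,400),interpolation=2)
cv2.imwrite("pics/c5.png",np.hstack([r(a),r(b)]))
E
```

```text
[ 0.4868168  -0.14599996  0.09385124] [-6.29259727  1.07706738 26.21254933]
245 281.5 211
1.417673966036072 -0.004175822255795604 [-2.13251869 -0.12367952  2.17064664]
clock: 16.77
tcp_pos: [0.4867, -0.1458, 0.0942]
orientation: [0.707, 0.707, 0.0, 0.001]
ft_force: [-0.1, -3.0, 6.2]
grip_width: 0.0276
gripper_force: 20.0
```

View pics/c5.png

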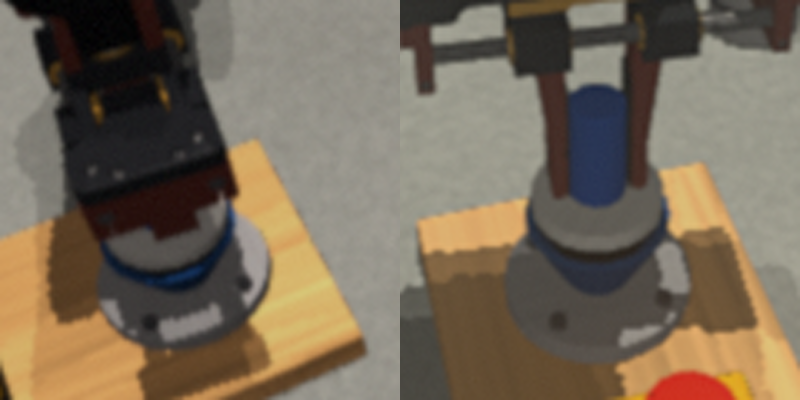

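The picture matches the first seating: collar level, with the same thin gap above the rim. Now I release and rise.

```bash
python3 -m jog '0 0 0.01 0;0 0 0.01 0;0 0 0.01 0;0 0 0.01 0;0 0 0.01 0;0 0 0.01 0;0 0 0.01 0;0 0 0.01 0' 0.3; python3 -m jog '0 0 0.3 0;0 0 0.7 0;0 0 1.3 0;0 0 2 0;0 0 2.8 0;0 0 3.5 0;0 0 3.5 0;0 0 3.5 0';python3 -m jog '0 -0.8 0 0;0 -1.6 0 0;0 -2.4 0 0;0 -2.4 0 0;0 -2.4 0 0;0 -2.4 0 0';python3 - <<'E'
from h import *
W="pics/w12.png";snap("wrist",W);snap("side","pics/side6.png")
a=cv2.imread(W)[20:220,170:390];b=cv2.imread("pics/side6.png")[220:345,215:355]
cv2.imwrite("pics/c6.png",np.hstack([cv2.resize(a,(400,400)),cv2.resize(b,(400,400))]))
E
```

```text
clock: 17.53
tcp_pos: [0.4862, -0.1448, 0.094]
orientation: [0.707, 0.707, -0.0, -0.0]
ft_force: [-1.0, -0.9, 0.1]
grip_width: 0.057
gripper_force: 0.0
clock: 18.2
tcp_pos: [0.4872, -0.145, 0.2355]
orientation: [0.707, 0.707, 0.001, 0.001]
ft_force: [-0.3, 0.1, 0.4]
grip_width: 0.0572
gripper_force: 0.0
clock: 18.7
tcp_pos: [0.4856, -0.2398, 0.2326]
orientation: [0.707, 0.707, -0.0, -0.001]
ft_force: [0.7, 0.3, -0.5]
grip_width: 0.057
gripper_force: 0.0
```

View pics/c6.png

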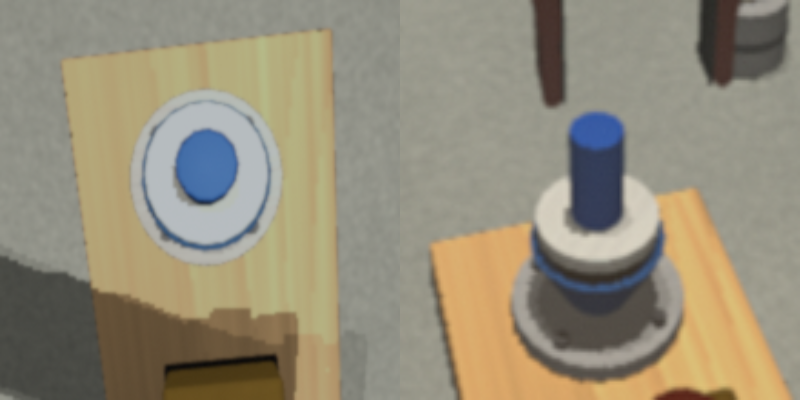

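Run:
```python
from h import *
np.set_printoptions(precision=4,suppress=True)
W="pics/w12.png";S="pics/side6.png";snap("scene","pics/scene6.png");C="pics/scene6.png"
def ell(f,roi):
    im=cv2.imread(f);x0,y0,x1,y1=roi;c=im[y0:y1,x0:x1].astype(int)
    m=((c[...,0]-c[...,2]>70)&(c[...,0]>(120))).astype(np.uint8)
    k=max(cv2.findContours(m,0,1)[0],key=cv2.contourArea);e=cv2.fitEllipse(cv2.convexHull(k));return (e[0][0]+x0,e[0][1]+y0),e[1]
for f,roi in((W,(260,60,310,130)),(S,(268,248,302,272))):
    e=ell(f,roi);print(f,e,[ray(f,*e[0],z) for z in(.124,.128,.132)])
# collar top outline in wrist: grey-white disc
im=cv2.imread(W);c=im[60:160,235:330].astype(int);m=((abs(c[...,0]-c[...,2])<45)&(c.sum(2)>480)).astype(np.uint8)
k=max(cv2.findContours(m,0,1)[0],key=cv2.contourArea);e=cv2.fitEllipse(cv2.convexHull(k));print(e,cv2.boundingRect(k),ray(W,e[0][0]+235,e[0][1]+60,.08))
d=[np.load(f[:-4]+".npz") for f in(W,S)];uv=[ell(W,(260,60,310,130))[0],ell(S,(268,248,302,272))[0]]
X=cv2.triangulatePoints(*[q["K"]@np.linalg.inv(q["T"])[:3] for q in d],*[np.array(u).reshape(2,1) for u in uv]);print("tri",(X[:3]/X[3]).T)
```

```text
pics/w12.png ((283.1059513092041, 102.30931091308594), (32.56157302856445, 34.902366638183594)) [array([ 0.4868, -0.1473,  0.124 ]), array([ 0.4868, -0.1475,  0.128 ]), array([ 0.4868, -0.1478,  0.132 ])]
pics/side6.png ((283.4961166381836, 260.60841846466064), (11.06053352355957, 17.578018188476562)) [array([ 0.4868, -0.1456,  0.124 ]), array([ 0.4859, -0.1505,  0.128 ]), array([ 0.4851, -0.1554,  0.132 ])]
((48.3943977355957, 47.80431365966797), (84.1177749633789, 88.22157287597656), 179.77857971191406) (7, 4, 84, 88) [ 0.4873 -0.1497  0.08  ]
tri [[ 0.4866 -0.1473  0.1254]]
```

```bash
python3 -c "
from workcell import finish_job
print(finish_job())"
```

```text
the job is handed in; nothing more can be done
None
```

The brake cone is seated home in the blue cup, released and handed in at about 19 s. Before that I lifted it about 12 mm, rocked it by a camera-measured 10–11° and pressed it back home. The red and yellow parts were left alone.

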